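# Pin the sliding stop of a card file tray

### The arm

A 6-joint arm with a two-finger parallel gripper is mounted at the origin on the work surface. World frame = base frame: x ahead of the robot, y to its left, z up, the work surface at z = 0. Lengths are in m, angles in rad, forces in N, time in s.
With the tool pointing down it reaches from about 0.35 to 0.8 m from the base axis. Payload 7.3 kg.
Tool frame: the origin (TCP) lies on the centre line of the jaws, within the pads' length; the fingertips stand 17 mm ahead of it and the grasp point (between the pads) lies 2 mm behind it (r.tip_extent is the distance from the TCP to the fingertips, in m); z points along the fingers, y is the direction in which the jaws open and shut (so a half turn about z gives the same grasp; the last joint's range is limited). The gripper opens to 85 mm and grips with 20 to 120 N. Pads are 22 mm wide; open, the fingers measure 114 mm over their backs; the gripper's body (76 mm by 85 mm) begins 54 mm behind the grasp point. The pads swing forward as they close: fully open they stand 13 mm farther back than shut.
Start: joints at [1.128, 0.342, 1.524, -0, 1.275, -0.146], TCP at [0.154, 0.502, 0.248] pointing down, gripper open.
Joint ranges: [-2.53, 2.53], [-0.77, 2.02], [0.04, 2.7], [-1, 4.14], [0.28, 2.66], [-3.11, 3.11]. Speed limits (rad/s): [2.57, 2.57, 3.14, 3.14, 3.14, 3.14].

### API

Orientations are given as a unit quaternion [w, x, y, z].
In Python, from workcell import r gives the robot as it stands.
- The arm moves only by the shell command python3 -m pendant 'ROWS' [FORCE]. ROWS is JSON, a list of rows, each a list of 7 numbers: the shift along the tool's x, y, z in m, then the turn, a rotation vector about the tool's x, y, z in rad, then the opening, from 0 (shut) to 1 (fully open). A call has exactly 8 rows; each row shifts and turns the commanded pose from where the row before left it, along the tool's axes as they then stand; what a row does not reach is not made up. A row lasts 1/8 s, in which the tool goes at most 62.5 mm and 10.7 degrees, less where a joint would pass 70% of its speed; a pose out of reach is approached as far as the arm can. A call with a gripper value outside its range is refused whole. The fingers move at their own pace and stop on an object; FORCE is the grip in N (left out, the last holds). Time passes only in rows, so rows that do not move let the fingers close, or fill a call up. It gives the time, the measured TCP pose, the force and the opening at its end, in the units of the state.
- r.read_state(): the state, without advancing time (a new reading comes with each control period).
- r.get_image(name): name is "scene" or "top"; returns (picture, depth): 480x640x3 uint8, red, green, blue; 480x640 float32, m along the optical axis (not along the pixel's ray), 0 where there is no reading.
- r.camera_model(name): a dict with "fx", "fy", "cx", "cy" (pixels), "extrinsics" (4x4, takes a point from world to camera coordinates). Camera axes: x right, y down, z forward; pixel columns grow to the right and rows downward; lengths in m; the calibration is good to about 2 mm. A picture is of the moment at which its call begins. camera_model takes no time and is no camera call.
- r.sign_off(): hands the job in, once; it reports no verdict.
The state is a dict: "time": time; "joints": joint angles; "joint_velocities": joint speeds; "effort": joint torques, N m; "tool_pos": TCP position; "tcp_rot": TCP orientation; "ft_force": force on the tool from outside, world axes, zero at the start; "ft_torque": the same for the moment, N m; "opening": opening from 0.0 (shut) to 1.0 (fully open).
Only numpy, scipy, OpenCV 4.12 (cv2) and the standard library are available. Lean on these libraries where they do the work, as an engineer would, in place of code of your own. Each camera call takes 0.05 s, during which the arm holds its last target.

### The job

Lock the green sliding stop of the card file tray with the red-headed pin from the wooden block: put the pin down through the eye in the stop's foot, and bring the stop towards the cards until the pin drops into the locking hole of the track underneath, fully home with its collar down on the foot. The locking hole is hidden under the foot, somewhere between where the stop stands and the cards, so feel for it. Let go of the pin, and leave the blue pin and the other loose things where they are.

Things in the scene. Friction and masses are not known exactly. Their poses are not given: they have to be found in the camera images.
- pin: steel pin with a red head, upright in one of the block's two holes. Origin at the middle of its lower tip, z up along the pin. From the tip: shaft 10 mm in diameter, 38 mm long (first 5 mm tapered from 6 mm), collar 24 mm in diameter (38 to 42 mm), round red head 18 mm in diameter (42 to 80 mm; grip at about 66 mm to keep the fingertips off the foot). 70 g
- short_pin: the other pin in the block, blue head, shaft only 28 mm long (collar 28 to 32 mm, head 32 to 70 mm from the tip); origin at its tip. It belongs elsewhere: leave it
- block: dark wooden pin block fixed to the table, 150 (x) x 70 (y) x 40 mm high, origin at the centre of its underside, z up; two holes 11 mm in diameter and 30 mm deep on its long axis, 35 mm either side of the centre, hold the two pins upright (which is in which varies)
- tray: wooden card file tray fixed to the table, 290 (x) x 120 (y) mm, origin at the centre of its underside, x along its length, z up. Cards fill its -x end (local x -133 to -63 mm, to 119 mm high; end board 115 mm high). Side rails 50 mm high. The stop slides along x on a steel track, top 36 mm above the table, with one locking hole 13 mm in diameter, 36 mm deep, under the stop's foot
- eye (a point): centre of the eye, at the top face of the foot of the stop, 48.5 mm above the table; axes as the tray's. The eye is a 12 mm hole through the 12 mm thick green foot. The foot reaches 55 mm to -x (card side, upright face there, 122 mm above the table) and 45 mm to +x, 84 mm wide. A pin in the eye rests on the track with its tip 12 mm below this point, in the locking hole 38 mm below
- stop (a joint): slide of the green stop, m: 0 at the end away from the cards, grows as the stop moves towards the cards (-x of the tray), at most 0.055; about 2 N moves it and it stays where left. The locking hole is on the line of the eye's travel, 12 to 44 mm from the eye's starting place towards the cards; nothing shows where, as the foot always covers it
- screwdriver: screwdriver lying on the table, 160 mm long, bystander
- tape: roll of brown tape, 90 mm in diameter, 24 mm high, bystander
- mug: blue mug, 80 mm in diameter, 92 mm high, bystander
- jar: amber glass jar, 64 mm in diameter, 85 mm high, bystander
- carton: small cardboard carton 90 x 60 x 45 mm, bystander

How it is judged:
By the outcome, as a careful person would: the job done as asked, in the order asked, and still so for the second after the job is handed in, with the robot touching nothing.
It also fails if it takes over 61 s, if anything falls off the work surface, if the arm or the gripper's body presses on something with over 40 N, if the wrist force passes 120 N, or if a joint passes its speed limit or range.

## Working session

There is one attempt and no reset: what is moved stays moved. The work goes in short steps, Python scripts to look and compute and a shell command to move; the robot and the scene stay as the last step left them, time stands still between calls to the robot, and variables do not carry over. Pictures are saved under pics/ and viewed, and the job is handed in when it is done.

```bash
ls; mkdir -p pics
python3 - <<'E'
from workcell import r
import cv2,numpy as np
for n in("scene","top"):
    im,d=r.get_image(n); cv2.imwrite(f"pics/{n}0.png",im[:,:,::-1]); np.save(f"pics/{n}0.npy",d); np.save(f"pics/{n}0im.npy",im)
    print(n,r.camera_model(n))
print(r.read_state(), r.tip_extent)
E
```

```text
pics
scene {'fx': 455.7998096441646, 'fy': 455.7998096441646, 'cx': 315.0470548479118, 'cy': 236.40309997205256, 'extrinsics': array([[ 2.09815208e-05,  9.99883441e-01,  1.52677394e-02,
        -2.14777497e-02],
       [ 6.20059986e-01,  1.19653639e-02, -7.84463157e-01,
        -2.77197501e-01],
       [-7.84554404e-01,  9.48337354e-03, -6.19987461e-01,
         1.41165833e+00],
       [ 0.00000000e+00,  0.00000000e+00,  0.00000000e+00,
         1.00000000e+00]])}
top {'fx': 536.7115449838317, 'fy': 536.7115449838317, 'cx': 316.3497743508764, 'cy': 245.48421625150837, 'extrinsics': array([[ 0.00745502, -0.99978245,  0.01948017, -0.02123611],
       [-0.99611364, -0.00913455, -0.08760239,  0.55939431],
       [ 0.08776127, -0.01875138, -0.99596503,  1.18028751],
       [ 0.        ,  0.        ,  0.        ,  1.        ]])}
{'time': 0.1, 'joints': array([ 1.12799059e+00,  3.42661070e-01,  1.52489117e+00,  2.72071412e-06,
        1.27537064e+00, -1.46012137e-01]), 'joint_velocities': array([ 0.00106919, -0.00236654, -0.00441908,  0.00016508, -0.00026442,
        0.00223688]), 'effort': array([ 2.10909442e-03, -4.34459567e+01, -2.46488750e+01, -9.19404943e-05,
        4.72371670e-03,  1.76567062e-05]), 'tool_pos': array([0.15338831, 0.50176697, 0.24770185]), 'tcp_rot': array([-1.94243522e-04,  1.47853103e-01,  9.89009109e-01, -6.36117068e-04]), 'ft_force': array([-0.18647831, -0.18046612,  0.15641734]), 'ft_torque': array([0.01228517, 0.05525705, 0.02509447]), 'opening': 0.9983383843620716} 0.017
```

```bash
sleep 0
```

```text
(no output)
```

View pics/scene0.png

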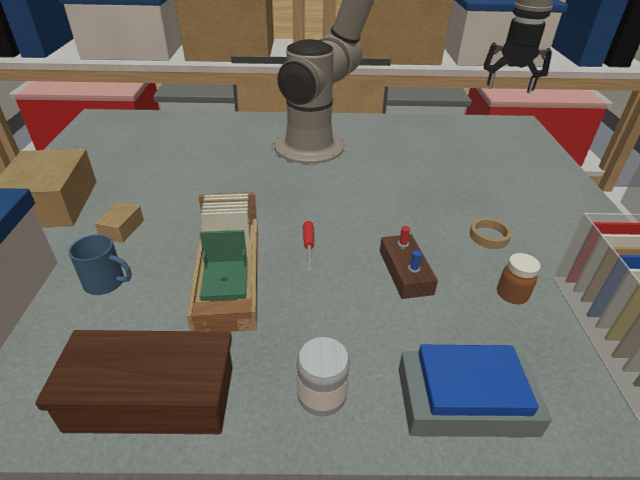

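View pics/top0.png

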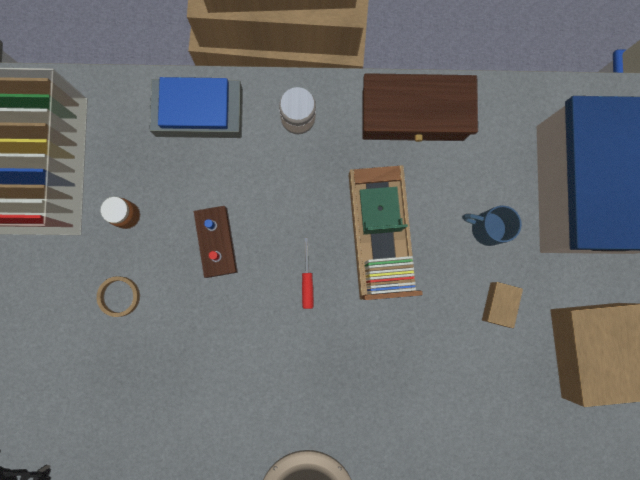

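The top view shows the red pin at about (214,256), the blue pin at (209,225), the eye at (381,208) and the cards near row 275, on the robot side. Next I'll measure these positions.

```bash
cat > h.py <<'E'
import numpy as np,cv2
from workcell import r
def cast(n,u,v,z):
    c=r.camera_model(n);E=c["extrinsics"];R=E[:3,:3];t=E[:3,3]
    o=-R.T@t; d=R.T@np.array([(u-c["cx"])/c["fx"],(v-c["cy"])/c["fy"],1.])
    return o+d*(z-o[2])/d[2]
def ray(n,u,v):
    c=r.camera_model(n);E=c["extrinsics"];R=E[:3,:3];t=E[:3,3]
    d=R.T@np.array([(u-c["cx"])/c["fx"],(v-c["cy"])/c["fy"],1.]);return -R.T@t,d/np.linalg.norm(d)
def tri(a,b):
    (o1,d1),(o2,d2)=a,b
    s=np.linalg.lstsq(np.c_[d1,-d2],o2-o1,rcond=None)[0]
    p,q=o1+s[0]*d1,o2+s[1]*d2; return (p+q)/2,np.linalg.norm(p-q)
def pt(n,d,u,v):
    c=r.camera_model(n);E=c["extrinsics"];z=d[v,u]
    return E[:3,:3].T@(np.array([(u-c["cx"])/c["fx"]*z,(v-c["cy"])/c["fy"]*z,z])-E[:3,3])
def blobs(m,k=1):
    n,l,s,c=cv2.connectedComponentsWithStats(m.astype(np.uint8)); o=np.argsort(-s[1:,4])[:k]+1
    return [(c[i],s[i]) for i in o]
E
python3 - <<'E'
from h import *
for n in("scene","top"):
    im=np.load(f"pics/{n}0im.npy").astype(int);d=np.load(f"pics/{n}0.npy")
    R,G,B=im[:,:,0],im[:,:,1],im[:,:,2]
    H=cv2.cvtColor(im.astype(np.uint8),cv2.COLOR_RGB2HSV)
    boxes={"scene":{"pins":(380,215,440,300),"tray":(185,190,265,335)},"top":{"pins":(190,200,240,280),"tray":(345,160,425,305)}}[n]
    x0,y0,x1,y1=boxes["pins"];M=np.zeros(R.shape,bool);M[y0:y1,x0:x1]=1
    for nm,m in(("red",(R>130)&(G<60)&M),("blue",(B>100)&(R<70)&M)):
        (c,s)=blobs(m)[0]; u,v=np.round(c).astype(int)
        print(n,nm,c,s,"depthpt",pt(n,d,u,v),"cast .09",cast(n,*c,.09 if nm=="red" else .08))
    x0,y0,x1,y1=boxes["tray"];M=np.zeros(R.shape,bool);M[y0:y1,x0:x1]=1
    m=(G>R+20)&(G>B+5)&M
    c,s=blobs(m)[0];print(n,"green",c,s)
    im8=im.astype(np.uint8)
    for k,(x0,y0,x1,y1) in boxes.items():
        w=im8[y0:y1,x0:x1,::-1];f=min(800//w.shape[1],600//w.shape[0]);cv2.imwrite(f"pics/{n}_{k}.png",cv2.resize(w,None,fx=f,fy=f,interpolation=cv2.INTER_NEAREST));print(k,f)
E
```

```text
scene red [404.88235294 233.15686275] [402 226   7  19  51] depthpt [0.5385877  0.20545855 0.08442234] cast .09 [0.54631748 0.20324972 0.09      ]
scene blue [415.77443609 259.56390977] [411 250  11  20 133] depthpt [0.60832876 0.21792412 0.07194587] cast .09 [0.61627845 0.21487106 0.08      ]
scene green [223.57162117 265.00033704] [ 200  230   47   71 2967]
pins 7
tray 4
top red [215.5 257.5] [215 257   2   2   2] depthpt [0.52577158 0.19748797 0.08308655] cast .09 [0.52638399 0.19740577 0.09      ]
top blue [209.23076923 225.38461538] [206 222   7   6  13] depthpt [0.59591452 0.21362727 0.085456  ] cast .09 [0.59577079 0.21410858 0.08      ]
top green [380.46248383 208.5931436 ] [ 360  187   47   44 1546]
pins 7
tray 4
```

View pics/top_pins.png

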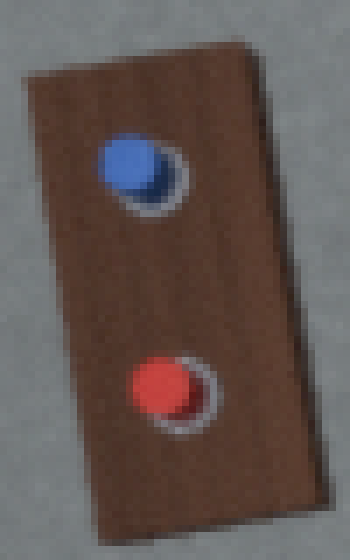

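View pics/top_tray.png

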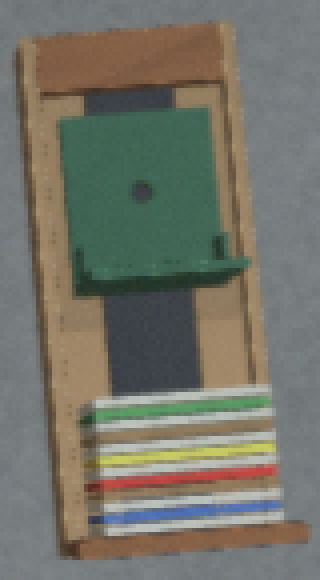

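View pics/scene_tray.png

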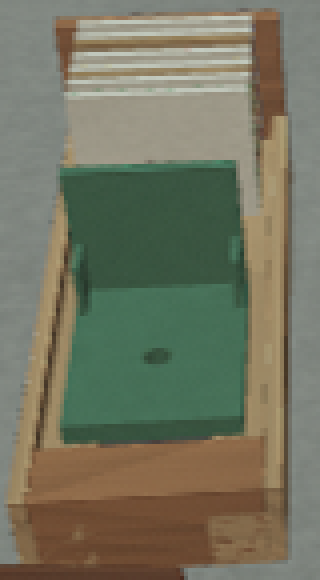

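View pics/scene_pins.png

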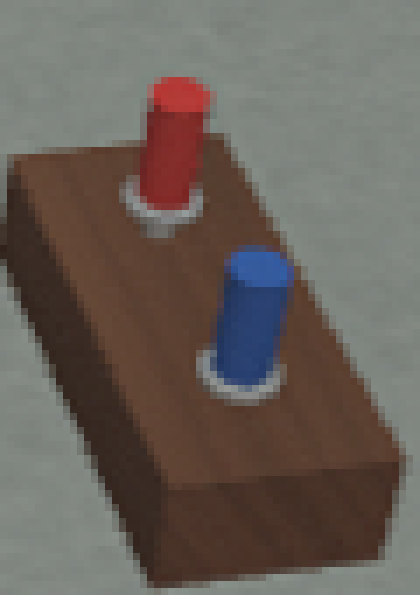

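Run:
```python
from h import *
np.set_printoptions(precision=4,suppress=True)
for nm,t,s,z in(("red",(212.5,254.7),(405.2,228.1),.09),("blue",(208.1,222.8),(416.9,252.8),.08),("eye",(380,207.25),(223.75,278.25),.0485)):
    print(nm,tri(ray("top",*t),ray("scene",*s)),cast("top",*t,z),cast("scene",*s,z))
T=lambda x,y:(345+x/4-.5,160+y/4-.5)
S=lambda x,y:(185+x/4-.5,190+y/4-.5)
a,b,c=[cast("top",*T(*p),.0485) for p in((60,122),(208,110),(218,225))]
print("foot corners",a,b,c,"w",np.linalg.norm(a-b),"mid",(a+b)/2)
e=a-b;print("yaw from foot edge: dir",np.degrees(np.arctan2(e[1],e[0])), "side",np.degrees(np.arctan2(*(b-c)[[1,0]])))
L=[cast("top",*T(*p),.05) for p in((20,40),(62,540))]
d=L[0]-L[1];print("rail",np.degrees(np.arctan2(d[1],d[0])),np.linalg.norm(d))
f=[cast("scene",*S(*p),.0485) for p in((62,431),(245,420))]
e=f[1]-f[0];print("scene foot edge",f,np.degrees(np.arctan2(e[1],e[0])),np.linalg.norm(e))
B=lambda x,y:(190+x/7-.5,200+y/7-.5)
bl=[cast("top",*B(*p),.04) for p in((23,78),(98,545),(328,505),(247,42))]
print("block",bl, "centre",np.mean(bl,0)); d=bl[0]-bl[1];print(np.degrees(np.arctan2(d[1],d[0])))
# line fit of green foot edges
```

```text
red (array([0.5323, 0.2046, 0.0922]), np.float64(0.0022725283375493385)) [0.5323 0.2039 0.09  ] [0.5292 0.2066 0.09  ]
blue (array([0.601 , 0.2175, 0.0841]), np.float64(0.0031403805890286626)) [0.6013 0.2167 0.08  ] [0.596  0.2206 0.08  ]
eye (array([ 0.6435, -0.1555,  0.0507]), np.float64(0.002120905431965718)) [ 0.644  -0.1568  0.0485] [ 0.6413 -0.155   0.0485]
foot corners [ 0.6822 -0.1112  0.0485] [ 0.6899 -0.1938  0.0485] [ 0.6254 -0.199   0.0485] w 0.08295939820988771 mid [ 0.6861 -0.1525  0.0485]
yaw from foot edge: dir 95.32602561432594 side 4.599945523106286
rail 4.850787616976554 0.27823517889658217
scene foot edge [array([ 0.6922, -0.1905,  0.0485]), array([ 0.684 , -0.1076,  0.0485])] 95.6832463946727 0.0832977581617268
block [array([0.6333, 0.2586, 0.04  ]), array([0.4857, 0.2311, 0.04  ]), array([0.4988, 0.1594, 0.04  ]), array([0.6456, 0.188 , 0.04  ])] centre [0.5658 0.2092 0.04  ]
10.55135719186662
```

```bash
cat >> h.py <<'E'
from scipy.spatial.transform import Rotation as Ro
def pose():
    s=r.read_state();q=np.array(s["tcp_rot"]);return np.array(s["tool_pos"]),Ro.from_quat(q[[1,2,3,0]])
def togo(target,yaw_y_deg):
    "tool-axis turn needed, then shift in the tool axes after that turn"
    p,R=pose()
    a=np.radians(yaw_y_deg);y=np.array([np.cos(a),np.sin(a),0]);z=np.array([0,0,-1.]);x=np.cross(y,z)
    Rt=Ro.from_matrix(np.c_[x,y,z])
    print("turn",(R.inv()*Rt).as_rotvec().round(4),"shift before turn",R.inv().apply(target-p).round(4),"after",Rt.inv().apply(target-p).round(4))
E
python3 -c "
from h import *
togo(np.array([.531,.204,.15]),95.1)"
```

```text
turn [-0.0013 -0.0004 -0.3858] shift before turn [-0.4482 -0.1742  0.0978] after [-0.3496 -0.3302  0.0977]
```

```bash
python3 -m pendant '[[0,0,0,0,0,-0.129,1],[0,0,0,0,0,-0.129,1],[0,0,0,0,0,-0.128,1],[-0.040,-0.038,0,0,0,0,1],[-0.040,-0.038,0,0,0,0,0.6],[-0.040,-0.038,0,0,0,0,0.6],[-0.040,-0.038,0,0,0,0,0.6],[-0.040,-0.038,0,0,0,0,0.6]]' 40
python3 -c "
from h import *
togo(np.array([.531,.204,.15]),95.1)"
```

```text
time: 1.1
tool_pos: [0.3707, 0.3293, 0.2481]
tcp_rot: [-0.0, -0.045, 0.999, -0.0]
ft_force: [-0.7, 1.0, 0.2]
opening: 0.603
turn [-0.     -0.0003  0.0003] shift before turn [-0.1485 -0.1391  0.0981] after [-0.1485 -0.139   0.0981]
```

```bash
python3 -m pendant '[[-0.033,-0.031,0.018,0,0,0,0.6],[-0.033,-0.031,0.020,0,0,0,0.6],[-0.033,-0.031,0.020,0,0,0,0.6],[-0.033,-0.031,0.020,0,0,0,0.6],[-0.0165,-0.015,0.020,0,0,0,0.6],[0,0,0,0,0,0,0.6],[0,0,0,0,0,0,0.6],[0,0,0,0,0,0,0.6]]'
python3 - <<'E'
from h import *
togo(np.array([.531,.204,.074]),95.1)
for n,b in(("scene",(350,130,470,270)),("top",(150,200,270,290))):
    im,d=r.get_image(n);x0,y0,x1,y1=b;w=im[y0:y1,x0:x1,::-1];f=min(800//w.shape[1],600//w.shape[0])
    cv2.imwrite(f"pics/{n}_pre.png",cv2.resize(w,None,fx=f,fy=f,interpolation=cv2.INTER_NEAREST))
E
```

```text
time: 2.1
tool_pos: [0.5296, 0.2063, 0.1513]
tcp_rot: [0.001, -0.045, 0.999, 0.0]
ft_force: [0.3, 0.1, -0.2]
opening: 0.601
turn [0.0004 0.0013 0.0014] shift before turn [-0.0011 -0.0025  0.0773] after [-0.0012 -0.0024  0.0773]
```

View pics/scene_pre.png

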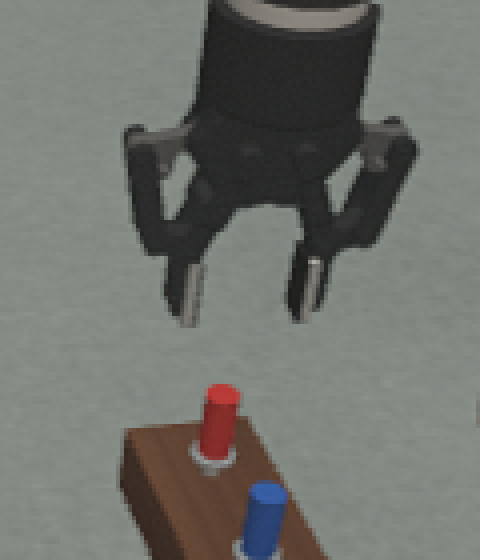

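View pics/top_pre.png

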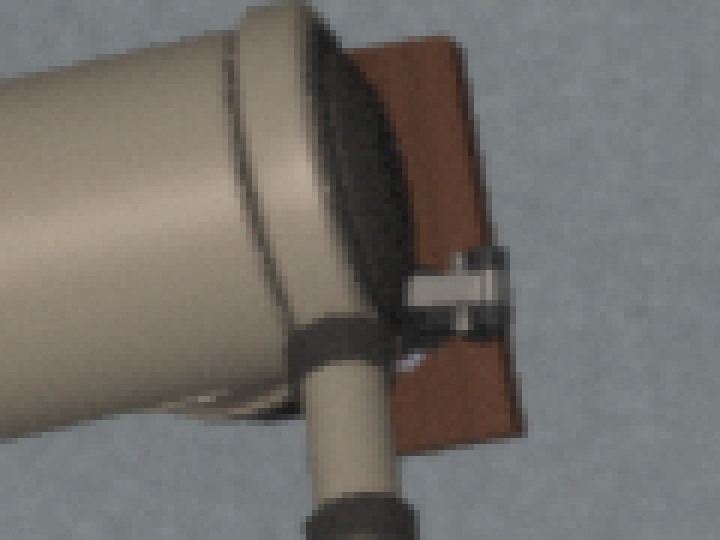

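Run:
```python
from h import *
for p in((188,322),(300,318),(244,320)):
    print(cast("scene",350+p[0]/4-.5,130+p[1]/4-.5,.136))
print(r.read_state()["tool_pos"])
```

```text
[0.53028872 0.18257319 0.136     ]
[0.52554235 0.23969217 0.136     ]
[0.52792106 0.21106612 0.136     ]
[0.52966864 0.20619018 0.15114862]
```

```bash
python3 -m pendant '[[-0.001,-0.0035,0.015,0,0,0,0.6],[0,0,0.02,0,0,0,0.6],[0,0,0.02,0,0,0,0.6],[0,0,0.016,0,0,0,0.5],[0,0,0.006,0,0,0,0.4],[0,0,0,0,0,0,0.4],[0,0,0,0,0,0,0.4],[0,0,0,0,0,0,0.4]]'
python3 - <<'E'
from h import *
togo(np.array([.531,.203,.074]),95.1)
for n,b in(("scene",(350,130,470,270)),):
    im,d=r.get_image(n);x0,y0,x1,y1=b;w=im[y0:y1,x0:x1,::-1];f=min(800//w.shape[1],600//w.shape[0])
    cv2.imwrite(f"pics/{n}_pre2.png",cv2.resize(w,None,fx=f,fy=f,interpolation=cv2.INTER_NEAREST))
E
```

```text
time: 3.2
tool_pos: [0.5317, 0.2021, 0.074]
tcp_rot: [0.001, -0.045, 0.999, 0.0]
ft_force: [0.2, 0.3, -1.0]
opening: 0.4
turn [0.0002 0.0014 0.0002] shift before turn [ 0.0006  0.0009 -0.    ] after [ 0.0006  0.0009 -0.    ]
```

View pics/scene_pre2.png

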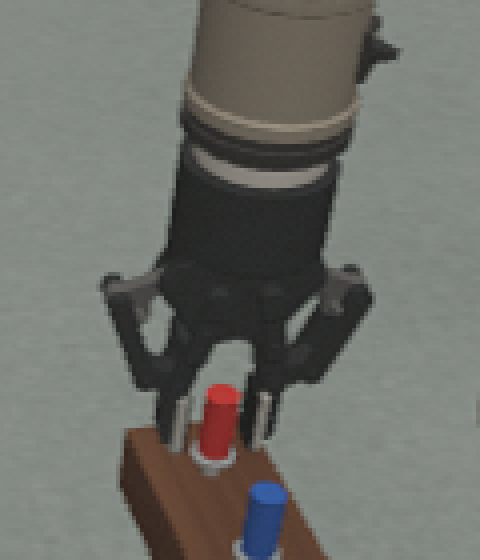

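The pads straddle the red head: inner faces at crop columns 190 and 250, head at 202–238. The head is centred, so I'll close.

```bash
python3 -m pendant '[[0,0,0,0,0,0,0],[0,0,0,0,0,0,0],[0,0,0,0,0,0,0],[0,0,0,0,0,0,0],[0,0,0,0,0,0,0],[0,0,0,0,0,0,0],[0,0,0,0,0,0,0],[0,0,0,0,0,0,0]]' 40
```

```text
time: 4.25
tool_pos: [0.5314, 0.2028, 0.0738]
tcp_rot: [0.0, -0.045, 0.999, 0.001]
ft_force: [-1.2, 6.1, 3.1]
opening: 0.201
```

```bash
python3 -m pendant '[[0,0.0003,-0.008,0,0,0,0],[0,0,-0.016,0,0,0,0],[0,0,-0.02,0,0,0,0],[0,0,-0.025,0,0,0,0],[0,0,-0.03,0,0,0,0],[0,0,-0.03,0,0,0,0],[0,0,-0.006,0,0,0,0],[0,0,0,0,0,0,0]]'
python3 - <<'E'
from h import *
togo(np.array([.642,-.156,.209]),95.1)
E
```

```text
time: 5.25
tool_pos: [0.531, 0.2019, 0.2082]
tcp_rot: [-0.0, -0.044, 0.999, -0.0]
ft_force: [-0.2, -0.1, -1.1]
opening: 0.197
turn [-0.0005 -0.0002 -0.    ] shift before turn [-0.0788 -0.3663 -0.0006] after [-0.0788 -0.3663 -0.0008]
```

```bash
python3 -m pendant '[[-0.0065,-0.03,0,0,0,0,0],[-0.0108,-0.05,0,0,0,0,0],[-0.0118,-0.055,0,0,0,0,0],[-0.0118,-0.055,0,0,0,0,0],[-0.0118,-0.055,0,0,0,0,0],[-0.0118,-0.055,0,0,0,0,0],[-0.0097,-0.045,0,0,0,0,0],[-0.0045,-0.021,0,0,0,0,0]]'
python3 -m pendant '[[0,0,0,0,0,0,0],[0,0,0.025,0,0,0,0],[0,0,0.025,0,0,0,0],[0,0,0.02,0,0,0,0],[0,0,0.005,0,0,0,0],[0,0,0,0,0,0,0],[0,0,0,0,0,0,0],[0,0,0,0,0,0,0]]'
python3 - <<'E'
from h import *
togo(np.array([.642,-.156,.131]),95.1)
for n,b in(("scene",(170,160,290,300)),("top",(330,150,450,250))):
    im,d=r.get_image(n);np.save(f"pics/{n}_abv.npy",im);x0,y0,x1,y1=b;w=im[y0:y1,x0:x1,::-1];f=min(800//w.shape[1],600//w.shape[0])
    cv2.imwrite(f"pics/{n}_abv.png",cv2.resize(w,None,fx=f,fy=f,interpolation=cv2.INTER_NEAREST))
E
```

```text
time: 6.25
tool_pos: [0.6416, -0.1581, 0.2058]
tcp_rot: [-0.002, -0.043, 0.999, 0.0]
ft_force: [-0.5, 0.2, -0.5]
opening: 0.195
time: 7.25
tool_pos: [0.6426, -0.1552, 0.1342]
tcp_rot: [0.001, -0.045, 0.999, -0.0]
ft_force: [0.3, -0.5, -0.8]
opening: 0.199
turn [-0.0006  0.0014  0.0003] shift before turn [ 0.0006 -0.0007  0.0032] after [ 0.0006 -0.0007  0.0032]
```

View pics/scene_abv.png

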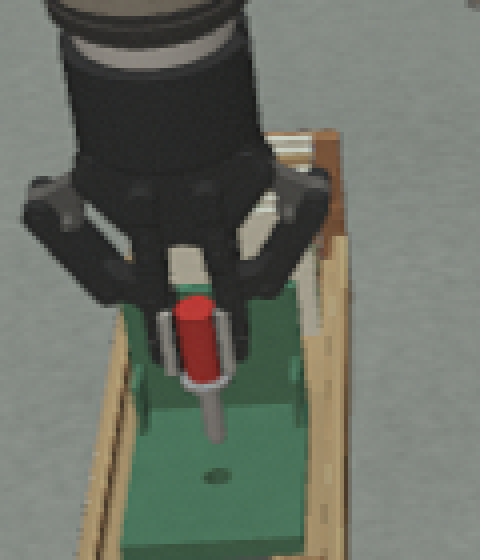

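View pics/top_abv.png

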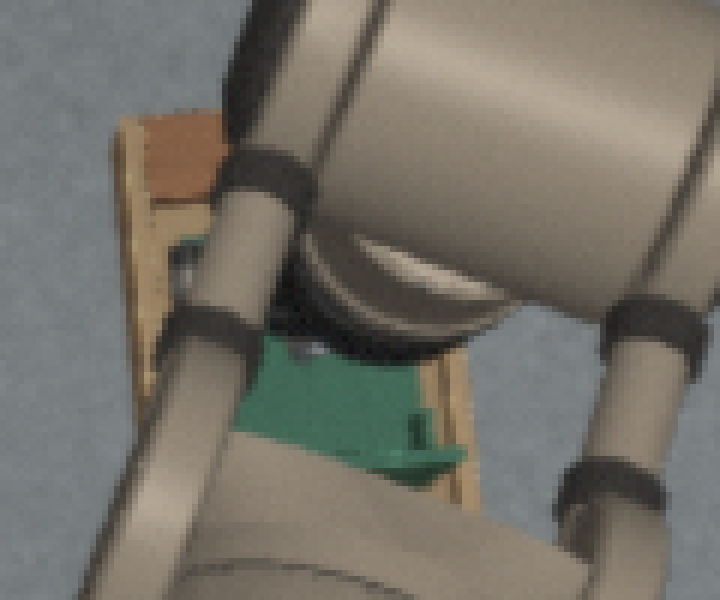

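Run:
```python
from h import *
C=lambda x,y:(170+x/4-.5,160+y/4-.5)
print("tip",cast("scene",*C(218,438),.070),"eye",cast("scene",*C(217.5,476),.0485))
print("headtop",cast("scene",*C(196,306),.150), "collar c",cast("scene",*C(205,378),.112))
```

```text
tip [ 0.63842778 -0.15259383  0.07      ] eye [ 0.64194493 -0.15461387  0.0485    ]
headtop [ 0.63862294 -0.1537236   0.15      ] collar c [ 0.64373515 -0.15315995  0.112     ]
```

```bash
python3 -m pendant '[[-0.0019,-0.0018,0.004,0,0,0,0],[0,0,0.006,0,0,0,0],[0,0,0.005,0,0,0,0],[0,0,0.003,0,0,0,0],[0,0,0,0,0,0,0],[0,0,0.003,0,0,0,0],[0,0,0.003,0,0,0,0],[0,0,0,0,0,0,0]]'
python3 - <<'E'
from h import *
togo(np.array([.6445,-.1568,.112]),95.1)
for n,b in(("scene",(170,160,290,300)),):
    im,d=r.get_image(n);x0,y0,x1,y1=b;w=im[y0:y1,x0:x1,::-1];f=min(800//w.shape[1],600//w.shape[0])
    cv2.imwrite(f"pics/{n}_ent.png",cv2.resize(w,None,fx=f,fy=f,interpolation=cv2.INTER_NEAREST))
E
```

```text
time: 8.35
tool_pos: [0.6441, -0.1568, 0.109]
tcp_rot: [-0.0, -0.045, 0.999, 0.0]
ft_force: [-0.6, -0.6, -1.8]
opening: 0.198
turn [ 0.0003 -0.0005  0.0002] shift before turn [-0.0004 -0.0001 -0.003 ] after [-0.0004 -0.0001 -0.003 ]
```

View pics/scene_ent.png

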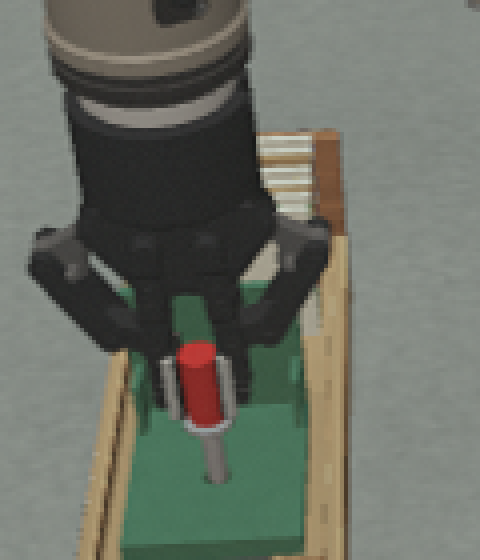

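The pin tip is in the eye at about crop (217,480), and the force is near zero. I'll lower it gently to the track.

```bash
python3 -m pendant '[[0,0,0.002,0,0,0,0],[0,0,0.002,0,0,0,0],[0,0,0.001,0,0,0,0],[0,0,0.001,0,0,0,0],[0,0,0,0,0,0,0],[0,0,0,0,0,0,0],[0,0,0,0,0,0,0],[0,0,0,0,0,0,0]]'
```

```text
time: 9.4
tool_pos: [0.6442, -0.1568, 0.1032]
tcp_rot: [-0.0, -0.045, 0.999, 0.0]
ft_force: [-1.2, -0.6, -1.0]
opening: 0.197
```

```bash
python3 -m pendant '[[0,0,0.001,0,0,0,0],[0,0,0.0005,0,0,0,0],[0,0,0.0005,0,0,0,0],[0,0,0.0005,0,0,0,0],[0,0,0,0,0,0,0],[0,0,0,0,0,0,0],[0,0,0,0,0,0,0],[0,0,0,0,0,0,0]]'
```

```text
time: 10.4
tool_pos: [0.6443, -0.1568, 0.1008]
tcp_rot: [0.0, -0.045, 0.999, 0.0]
ft_force: [-1.4, -0.9, 0.2]
opening: 0.197
```

```bash
python3 -m pendant '[[0,0,0.0005,0,0,0,0],[0,0,0.0005,0,0,0,0],[0,0,0.0005,0,0,0,0],[0,0,0,0,0,0,0],[0,0,0,0,0,0,0],[0,0,0,0,0,0,0],[0,0,0,0,0,0,0],[0,0,0,0,0,0,0]]'
```

```text
time: 11.4
tool_pos: [0.6444, -0.1568, 0.0997]
tcp_rot: [0.0, -0.045, 0.999, -0.0]
ft_force: [-2.7, 0.1, 5.3]
opening: 0.195
```

```bash
python3 -m pendant '[[0.001,0,0,0,0,0,0],[0.0015,0,0,0,0,0,0],[0.0015,0,0,0,0,0,0],[0.0015,0,0,0,0,0,0],[0.0015,0,0,0,0,0,0],[0.0015,0,0,0,0,0,0],[0.001,0,0,0,0,0,0],[0,0,0,0,0,0,0]]' 60
```

```text
time: 12.4
tool_pos: [0.6353, -0.1578, 0.0998]
tcp_rot: [0.001, -0.045, 0.999, -0.0]
ft_force: [4.3, -0.3, 5.6]
opening: 0.189
```

```bash
python3 -m pendant '[[0.0006,0,0.0003,0,0,0,0],[0.0006,0,0,0,0,0,0],[0.0006,0,0,0,0,0,0],[0.0006,0,0,0,0,0,0],[0.0006,0,0,0,0,0,0],[0.0006,0,0,0,0,0,0],[0.0006,0,0,0,0,0,0],[0.0006,0,0,0,0,0,0]]'
```

```text
time: 13.4
tool_pos: [0.631, -0.1582, 0.0998]
tcp_rot: [0.001, -0.045, 0.999, -0.0]
ft_force: [4.1, 1.5, 5.9]
opening: 0.194
```

```bash
python3 -m pendant '[[0.0006,0,0.0003,0,0,0,0],[0.0006,0,0,0,0,0,0],[0.0006,0,0,0,0,0,0],[0.0006,0,0,0,0,0,0],[0.0006,0,0,0,0,0,0],[0.0006,0,0,0,0,0,0],[0.0006,0,0,0,0,0,0],[0.0006,0,0,0,0,0,0]]'
```

```text
time: 14.4
tool_pos: [0.6265, -0.1587, 0.0998]
tcp_rot: [0.002, -0.045, 0.999, -0.0]
ft_force: [4.9, 1.0, 6.5]
opening: 0.194
```

```bash
python3 -m pendant '[[0.0006,0,0.0003,0,0,0,0],[0.0006,0,0,0,0,0,0],[0.0006,0,0,0,0,0,0],[0.0006,0,0,0,0,0,0],[0.0006,0,0,0,0,0,0],[0.0006,0,0,0,0,0,0],[0.0006,0,0,0,0,0,0],[0.0006,0,0,0,0,0,0]]'
```

```text
time: 15.4
tool_pos: [0.6221, -0.1591, 0.0997]
tcp_rot: [0.002, -0.045, 0.999, -0.001]
ft_force: [5.3, 0.6, 8.2]
opening: 0.192
```

```bash
python3 -m pendant '[[0.0006,0,0.0003,0,0,0,0],[0.0006,0,0,0,0,0,0],[0.0006,0,0,0,0,0,0],[0.0006,0,0,0,0,0,0],[0.0006,0,0,0,0,0,0],[0.0006,0,0,0,0,0,0],[0.0006,0,0,0,0,0,0],[0.0006,0,0,0,0,0,0]]'
```

```text
time: 16.4
tool_pos: [0.6176, -0.1596, 0.0997]
tcp_rot: [0.003, -0.045, 0.999, -0.001]
ft_force: [7.0, 1.3, 8.8]
opening: 0.19
```

```bash
python3 -m pendant '[[0.0006,0,0.0001,0,0,0,0],[0.0006,0,0,0,0,0,0],[0.0006,0,0,0,0,0,0],[0.0006,0,0,0,0,0,0],[0.0006,0,0,0,0,0,0],[0.0006,0,0,0,0,0,0],[0.0006,0,0,0,0,0,0],[0.0006,0,0,0,0,0,0]]'
```

```text
time: 17.4
tool_pos: [0.6129, -0.16, 0.0997]
tcp_rot: [0.003, -0.045, 0.999, -0.001]
ft_force: [6.4, 0.2, 7.9]
opening: 0.193
```

```bash
python3 -m pendant '[[0.0006,0,0.0001,0,0,0,0],[0.0006,0,0,0,0,0,0],[0.0006,0,0,0,0,0,0],[0.0006,0,0,0,0,0,0],[0.0006,0,0,0,0,0,0],[0.0006,0,0,0,0,0,0],[0.0006,0,0,0,0,0,0],[0.0006,0,0,0,0,0,0]]'
```

```text
time: 18.4
tool_pos: [0.6054, -0.1603, 0.0975]
tcp_rot: [-0.001, -0.045, 0.999, 0.0]
ft_force: [0.8, -1.2, -0.2]
opening: 0.194
```

The z reading fell and the contact force vanished after about 35–39 mm of travel, so the tip has found the hole. Lowering.

```bash
python3 -m pendant '[[0,0,0.001,0,0,0,0],[0,0,0.001,0,0,0,0],[0,0,0.001,0,0,0,0],[0,0,0.001,0,0,0,0],[0,0,0,0,0,0,0],[0,0,0,0,0,0,0],[0,0,0,0,0,0,0],[0,0,0,0,0,0,0]]'
```

```text
time: 19.4
tool_pos: [0.6061, -0.1602, 0.0939]
tcp_rot: [0.0, -0.045, 0.999, 0.0]
ft_force: [0.3, -0.3, -0.0]
opening: 0.192
```

```bash
python3 -m pendant '[[0,0,0.002,0,0,0,0],[0,0,0.002,0,0,0,0],[0,0,0.002,0,0,0,0],[0,0,0.002,0,0,0,0],[0,0,0.002,0,0,0,0],[0,0,0,0,0,0,0],[0,0,0,0,0,0,0],[0,0,0,0,0,0,0]]'
```

```text
time: 20.4
tool_pos: [0.6062, -0.1602, 0.084]
tcp_rot: [0.0, -0.045, 0.999, 0.0]
ft_force: [0.1, -1.1, -0.1]
opening: 0.194
```

```bash
python3 -m pendant '[[0,0,0.002,0,0,0,0],[0,0,0.002,0,0,0,0],[0,0,0.002,0,0,0,0],[0,0,0.002,0,0,0,0],[0,0,0.001,0,0,0,0],[0,0,0.0005,0,0,0,0],[0,0,0,0,0,0,0],[0,0,0,0,0,0,0]]'
```

```text
time: 21.4
tool_pos: [0.6061, -0.1602, 0.0746]
tcp_rot: [0.0, -0.045, 0.999, 0.0]
ft_force: [-1.0, 0.0, 2.3]
opening: 0.189
```

```bash
python3 -m pendant '[[0,0,0.0005,0,0,0,0],[0,0,0.0005,0,0,0,0],[0,0,0.0005,0,0,0,0],[0,0,0,0,0,0,0],[0,0,0,0,0,0,0],[0,0,0,0,0,0,0],[0,0,0,0,0,0,0],[0,0,0,0,0,0,0]]'
python3 - <<'E'
from h import *
for n,b in(("scene",(170,140,290,280)),):
    im,d=r.get_image(n);x0,y0,x1,y1=b;w=im[y0:y1,x0:x1,::-1];f=min(800//w.shape[1],600//w.shape[0])
    cv2.imwrite(f"pics/{n}_home.png",cv2.resize(w,None,fx=f,fy=f,interpolation=cv2.INTER_NEAREST))
E
```

```text
time: 22.4
tool_pos: [0.6066, -0.1602, 0.0745]
tcp_rot: [0.001, -0.045, 0.999, -0.0]
ft_force: [-3.6, 1.7, 9.8]
opening: 0.195
```

View pics/scene_home.png

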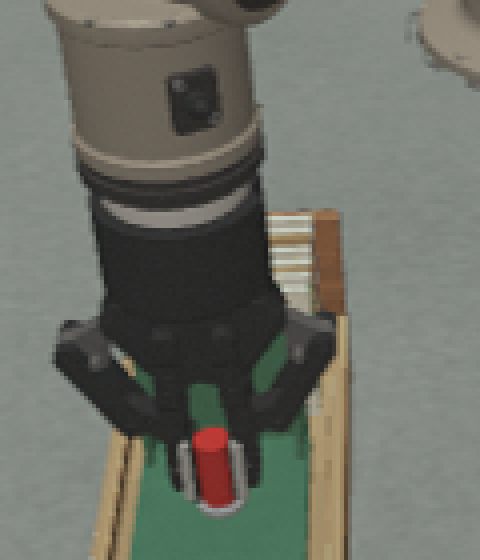

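The collar looks seated on the foot at crop (218,510), and the 9.8 N upward reaction agrees. I'll relieve the push and let go.

```bash
python3 -m pendant '[[0,0,-0.001,0,0,0,0.45],[0,0,0,0,0,0,0.45],[0,0,0,0,0,0,0.45],[0,0,0,0,0,0,0.45],[0,0,0,0,0,0,0.45],[0,0,-0.008,0,0,0,0.45],[0,0,-0.015,0,0,0,0.45],[0,0,-0.02,0,0,0,0.45]]'
python3 -m pendant '[[0,0,-0.02,0,0,0,0.45],[0,0,-0.025,0,0,0,0.45],[0,0,-0.03,0,0,0,0.45],[0,0,-0.03,0,0,0,0.45],[0,0.03,-0.02,0,0,0,0.45],[0,0.05,0,0,0,0,0.45],[0,0.05,0,0,0,0,0.45],[0,0.05,0,0,0,0,0.45]]'
python3 -m pendant '[[0,0.05,0,0,0,0,0.45],[0,0.05,0,0,0,0,0.45],[0,0.03,0,0,0,0,0.45],[0,0,0,0,0,0,0.45],[0,0,0,0,0,0,0.45],[0,0,0,0,0,0,0.45],[0,0,0,0,0,0,0.45],[0,0,0,0,0,0,0.45]]'
python3 - <<'E'
from h import *
for n,b in(("scene",(180,180,280,330)),("top",(340,160,430,305))):
    im,d=r.get_image(n);cv2.imwrite(f"pics/{n}_endfull.png",im[:,:,::-1]);x0,y0,x1,y1=b;w=im[y0:y1,x0:x1,::-1]
    cv2.imwrite(f"pics/{n}_end.png",cv2.resize(w,None,fx=4,fy=4,interpolation=cv2.INTER_NEAREST))
E
```

```text
time: 23.45
tool_pos: [0.6062, -0.1603, 0.1181]
tcp_rot: [0.0, -0.045, 0.999, -0.0]
ft_force: [0.3, 0.2, 0.3]
opening: 0.451
time: 24.45
tool_pos: [0.5899, 0.0205, 0.2435]
tcp_rot: [0.001, -0.044, 0.999, -0.0]
ft_force: [1.3, -0.3, 0.5]
opening: 0.448
time: 25.45
tool_pos: [0.5786, 0.1479, 0.2419]
tcp_rot: [-0.0, -0.044, 0.999, 0.0]
ft_force: [1.3, 0.7, -0.1]
opening: 0.446
```

View pics/scene_end.png

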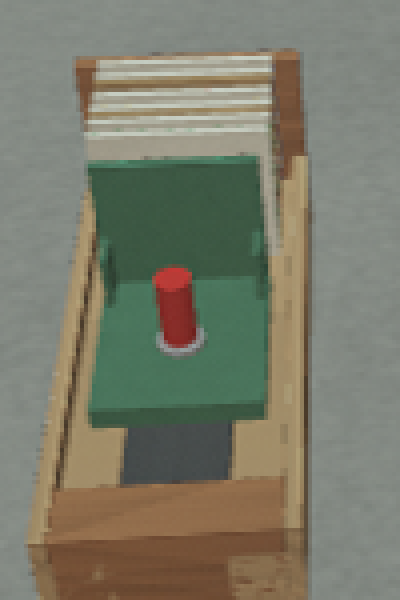

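View pics/top_end.png

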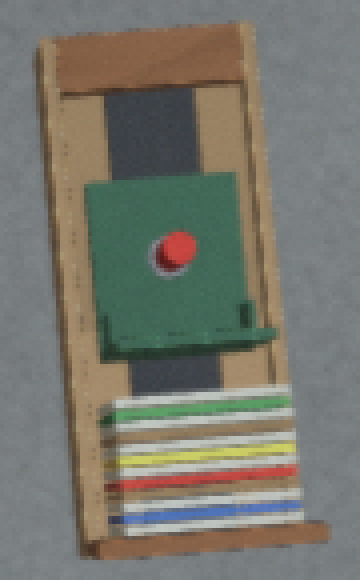

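View pics/scene_endfull.png

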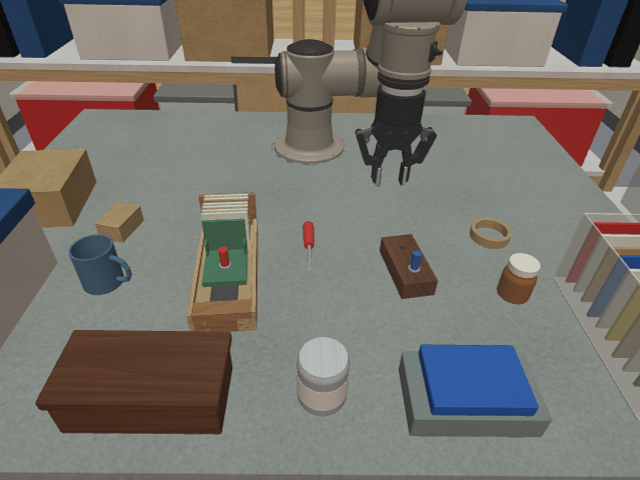

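The pin stands upright with its collar on the foot and the arm clear. I'll check the head height: about 0.090 m if home, 0.116 m if it is resting on the track.

```bash
python3 - <<'E'
from h import *
t=(340+181/4-.5,160+249/4-.5);s=(180+173/4-.5,180+278/4-.5)
print(tri(ray("top",*t),ray("scene",*s)))
im,d=r.get_image("top");print("depth head z",[pt("top",d,int(t[0])+i,int(t[1])+j)[2].round(3) for i in(0,1) for j in(0,1)])
E
python3 -c "
from workcell import r
print(r.sign_off())"
```

```text
(array([ 0.60557146, -0.15930993,  0.09206023]), np.float64(0.003078754835274605))
depth head z [np.float64(0.09), np.float64(0.093), np.float64(0.09), np.float64(0.093)]
the job is handed in; nothing more can be done
None
```

The stop is locked: the red-headed pin is through the eye and home in the track's locking hole, with its collar down on the foot. I handed the job in at about 25.6 s of the 61 s allowed.

- **What I did:** I took the red pin from the block and put it through the eye until it touched the track. I then slid the stop towards the cards with a light downward push. The tip dropped about 38 mm along, and I pressed the pin down until the collar met the foot. After that I let go and moved the arm clear.
- **Pin fully home:** The top of the pin's head measured 0.092 m by two views and 0.090 to 0.093 m by depth. It should be about 0.0905 m when home, and would be about 0.116 m if the pin were only resting on the track.
- **Upright and undisturbed:** The final pictures show the pin upright with its collar on the foot. The blue pin and the other loose things look to be where they were. I checked those by eye only, not by measurement.
- **Small disagreements:** The gripper stopped 0.8 mm higher than worked out when the collar met the foot, probably from slight slip or flex. The two cameras disagreed by 2 to 3 mm, about what their calibration allows.

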